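# Unlock the cleaning station with its bottle and hold the cover at its balance point

### The arm

A 6-joint arm with a two-finger parallel gripper is mounted at the origin on a cart in front of the work surface, level with it; the furniture and walls round the work are solid. World frame = base frame: x ahead of the robot, y to its left, z up, the work surface at z = 0. Lengths are in m, angles in rad, forces in N, time in s.
With the tool pointing down it reaches from about 0.3 to 0.775 m from the base axis. Payload 14.6 kg.
Tool frame: the origin (TCP) lies midway between the tips of the shut fingers; the grasp point (between the pads) lies 19 mm behind it; z points along the fingers, y is the line along which they close (so a half turn about z gives the same grasp; the last joint's range is limited). The gripper opens to 94 mm and grips with 3 to 60 N. Pads are 16 mm wide; open, the fingers measure 119 mm over their backs; the gripper's body (75 mm by 177 mm) begins 78 mm behind the grasp point.
Start: joints at [1.041, 0.3, 1.521, -0, 1.321, -0.067], TCP at [0.246, 0.492, 0.205] pointing down, gripper open.
Joint ranges: [-3.03, 3.03], [-0.79, 2.21], [0.23, 2.52], [-1.04, 4.18], [0, 3.07], [-2.55, 2.55]. Speed limits (rad/s): [2.22, 2.22, 2.57, 3.14, 3.14, 3.14].

### API

Orientations are given as [roll, pitch, yaw] about the fixed x, y, z axes, in that order (R = Rz(yaw) Ry(pitch) Rx(roll)).
In Python, from station import telemetry, optics, ctrl gives the robot as it stands.
- The arm moves only by the tool carry_out, never from a script. Its argument "plan" is a list that holds one entry, the list of rows, each a list of 7 numbers: the shift along the tool's x, y, z in mm, then the turn, a rotation vector about the tool's x, y, z in rad, then the finger opening in mm, from 0 to 94. A call has 1 to 20 rows; each row shifts and turns the commanded pose from where the row before left it, along the tool's axes as they then stand; what a row does not reach is not made up. A row lasts 1/12 s, in which the tool goes at most 41.7 mm and 7.16 degrees, less where a joint would pass 70% of its speed; a pose out of reach is approached as far as the arm can. A call with a gripper value outside its range is refused whole. The fingers move at their own pace and stop on an object; "squeeze" is the grip in N (left out, the last holds). Time passes only in rows, so rows that do not move let the fingers close. It gives the time, the measured TCP pose, the force, the opening and the grip force at its end, in the units of the state.
- telemetry.get_obs(): the state, without advancing time (a new reading comes with each control period).
- optics.camera(name): name is "scene" or "top" or "wrist"; returns a dict with "pixels" (384x512x3 uint8, red, green, blue), "intrinsics" (3x3 intrinsics, pixels), "origin" and "rotation" of the camera in the world. Camera axes: x right, y down, z forward; pixel columns grow to the right and rows downward; lengths in m; the calibration is good to about 2 mm. A picture is of the moment at which its call begins. There is no depth.
- ctrl.hand_in(): hands the job in; it is judged then, once.
The state is a dict: "time_s": time; "qpos": joint angles; "joint_vel": joint speeds; "tau": joint torques, N m; "ee_pos": TCP position; "eef_rot": TCP orientation; "force": force on the tool from outside, world axes, zero at the start; "moment": the same for the moment, N m; "grip_width": finger opening in m; "grip_force": force on a finger pad.
Only numpy, scipy, OpenCV 4.12 (cv2) and the standard library are available. Lean on these libraries where they do the work, as an engineer would, in place of code of your own. Each camera call takes 0.05 s, during which the arm holds its last target. There are 200 camera calls.

### The job

The hinge of the cleaning station's cover is about to be tightened. Set the small brown bottle upright in the station's round well and press it down until the sprung pad under it is fully home, which unlocks the cover, and leave the bottle standing there; then swing the cover up by its bar handle to its balance point, upright over its hinge where it would fall neither way, without letting it drop over the back. Finish while still gripping the cover and holding it still there, with the tub, the pen and the splicing block left where they are.

Things in the scene. Friction and masses are not known exactly. Their poses are not given: they have to be found in the camera images.
- bottle_center (a point): Small brown bottle with a white cap, standing loose on the desk: body 34 mm across (31 mm where the fingers close on it), 88 mm tall, about 0.09 kg. The point is its centre, 44 mm above its foot; z up its axis. Its spot may be swapped with the tub's.
- tub_center (a point): Pale tub with a blue lid, 50 mm across, 56 mm tall, loose; not part of the job and to be left where it is. The point is its centre, 28 mm up.
- station: Cleaning station, fixed to the desk: a grey foot plate 170 (x) x 250 (y) x 12 mm that carries, on its left (+y) half, the round bottle well and, on its right half, a shallow tray under the hinged cover. Origin: centre of the foot plate's underside; x points away from the robot towards the hinge, y to the left, z up. It stands turned up to about 0.25 rad.
- well_mouth (a point): Centre of the well's mouth, level with its rim, 56 mm above the desk. The well is 60 mm across inside, its wall 11 mm thick. The rubber pad inside is 54 mm across; its top lies 6 mm below the rim at rest and 14 mm below when fully down. Axes as the station's.
- pad (a joint): Travel of the sprung pad in the well, in m: 0 at rest, 0.008 fully down (hard stop). It takes about 4 N to start and 5 N to push home, and friction then keeps it down. It draws back the lock bolt, a steel pin 9 mm thick in a guide block (80 mm tall) beside the cover's left arm, 110 mm from the hinge; the pin lies over that arm and holds the cover shut until the pad is at least 0.007 down.
- hinge_mid (a point): Middle of the cover's hinge line, which runs along the station's y axis 60 mm above the desk; 65 mm behind the station's origin and 45 mm to its right (-y).
- cover (a joint): Angle of the cover in rad: 0 lying flat (closed, its handle towards the robot), 1.571 upright, which is its balance point; beyond that it falls over backwards to a stop at 2.1. The hinge is nearly free: the cover does not stay where it is let go. It weighs about 0.2 kg.
- bar_mid (a point): Middle of the cover's bar handle: a round steel bar 10 mm thick, parallel to the hinge and 130 mm from it, free over 90 mm of its length. Between the bar and the cover's panel is an open window 60 mm deep, and at rest the bar hangs 60 mm above the desk (48 mm above the foot plate), so fingers can close on it from above, one on each side, and it can turn between them as the cover swings.
- pen: Blue and white pen lying on the desk, 135 x 17 x 16 mm, loose; to be left where it is. Origin: centre of its underside.
- block: Pale splicing block, 115 x 26 x 13 mm, loose; to be left where it is. Origin: centre of its underside.
Not all that is in view belongs to the job. Of the things that look like the part that bears bottle_center, the larger one is meant.

How it is judged:
On the way, in this order (a step that is already met when the one before it is completed fails the run):
1. the held bottle is pressed down in the well until the pad is fully home (value of joint pad above 0.007 m and contact force between bottle and pad above 1 N and contact force between the fingers and bottle above 0.5 N and horizontal distance between bottle_center and well_mouth below 0.018 m), for 0.1 s.
2. the gripped cover is swung up to its balance point (value of joint cover between 1.48 and 1.66 rad and contact force between the fingers and cover above 0.5 N), for 0.2 s.
At the end, for the whole second after the job is handed in: Fingers grip the cover and hold it still within 0.09 rad of upright (1.571), clear of the bottle; the bottle stands released in the well (within 18 mm of its axis, 0.15 rad of upright), pad at least 6 mm down; tub, pen and splicing block within 30 mm of their starts (all of step 2 and velocity of joint cover between -0.1 and 0.1 rad/s and contact force between each of cover, the arm, the fingers and bottle below 0.1 N and value of joint pad above 0.006 m and horizontal distance between bottle_center and well_mouth below 0.018 m and height (world z) of bottle_center below 0.096 m and angle between bottle_center's own z axis and vertical below 0.15 rad and distance of each of tub_center, pen, block from where it was at the start of the episode below 0.03 m); the arm keeps its last pose, push and grip.
It fails at once if the cover drops over the back (value of joint cover above 1.9 rad).
It fails at once if the bottle is tipped over (angle between bottle_center's own z axis and vertical above 0.8 rad).
It fails at once if tub, pen or splicing block is pushed away (distance of any of tub_center, pen, block from where it was at the start of the episode above 0.05 m).
It also fails if it takes over 54 s, if anything falls off the work surface, if the arm or the gripper's body presses on something with over 40 N, if the wrist force passes 120 N, or if a joint passes its speed limit or range.

## Working session

There is one attempt and no reset: what is moved stays moved. The work goes in short steps, Python scripts to look and compute and a tool call to move; the robot and the scene stay as the last step left them, time stands still between calls to the robot, and variables do not carry over. Pictures are saved under pics/ and viewed, at most 10 in all, crops included, and the job is handed in when it is done.

Besides the shell and the picture viewer there is one more tool, called by a JSON object that holds its "method" and its "body", one argument or row to a line. carry_out: Moves the arm, as the interface text tells. Its arguments: {"type":"object","properties":{"plan":{"type":"array","items":{"type":"array","items":{"type":"array","items":{"type":"number"}}}},"squeeze":{"type":"number"}},"required":["plan"]}

```bash
mkdir -p pics; cat > h.py <<'E'
import numpy as np, cv2
from station import telemetry, optics, ctrl
from scipy.spatial.transform import Rotation as Ro
def snap(n,f):
    c=optics.camera(n); cv2.imwrite('pics/'+f,cv2.cvtColor(np.asarray(c['pixels']),cv2.COLOR_RGB2BGR)); 
    np.savez('pics/'+f+'.npz',K=c['intrinsics'],o=c['origin'],R=c['rotation']); return c
def ld(f):
    d=np.load('pics/'+f+'.npz'); return d['K'],d['o'],d['R']
def ray(f,u,v,z):
    K,o,R=ld(f); d=R@np.linalg.inv(K)@[u,v,1]; return (o+d*(z-o[2])/d[2]).round(4)
def proj(f,p):
    K,o,R=ld(f); q=K@(R.T@(np.asarray(p)-o)); return (q[:2]/q[2]).round(1)
E
python3 - <<'E'
from h import *
for n in('scene','top'): 
    c=snap(n,n+'1.png'); print(n,np.round(c['origin'],3),np.round(c['rotation'],3).tolist(),np.round(c['intrinsics'],1).tolist())
a=cv2.imread('pics/scene1.png');b=cv2.imread('pics/top1.png')
print(telemetry.get_obs())
E
```

```text
scene [ 0.721 -0.493  1.092] [-2.677, -0.007, 0.392] [[460.4, 0.0, 252.1], [0.0, 460.4, 193.3], [0.0, 0.0, 1.0]]
top [ 0.361 -0.004  1.3  ] [-3.012, 0.003, -1.566] [[430.3, 0.0, 243.4], [0.0, 430.3, 194.2], [0.0, 0.0, 1.0]]
{'time_s': 0.1, 'qpos': array([ 1.04139179e+00,  3.00405607e-01,  1.52155062e+00, -6.05932655e-05,
        1.32069871e+00, -6.65965427e-02]), 'joint_vel': array([-0.00076314, -0.00198508, -0.00184853, -0.00091984, -0.00035321,
       -0.00076088]), 'tau': array([-4.42760011e-04, -5.32645154e+01, -3.53282368e+01,  7.08920765e-02,
        2.35435978e-02, -9.91185357e-05]), 'ee_pos': array([0.24544299, 0.49191746, 0.20493514]), 'eef_rot': array([-3.14052881e+00, -1.21304931e-05,  2.67879968e+00]), 'force': array([ 0.25785481,  0.11116596, -0.56126031]), 'moment': array([0.00129634, 0.00177447, 0.00206927]), 'grip_force': 0.0, 'grip_width': 0.09407031798066522}
```

View pics/scene1.png

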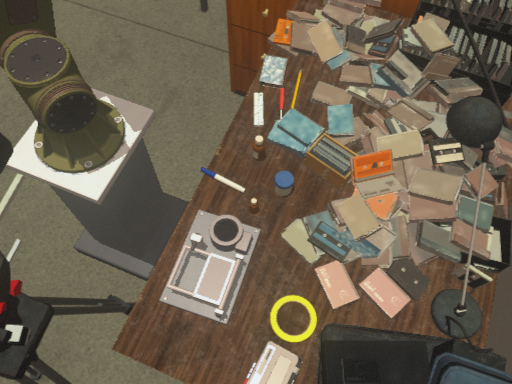

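View pics/top1.png

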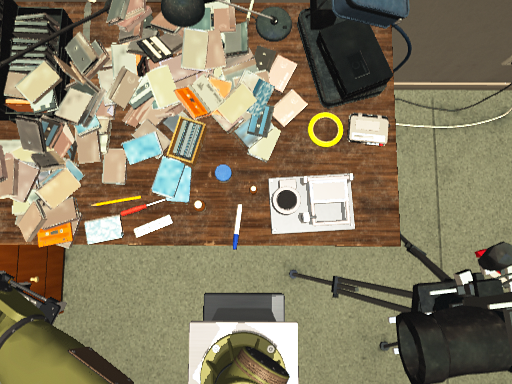

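The pictures show two brown bottles with white caps, at scene (258,147) and (254,203), or top (198,204) and (253,188). The one at scene (258,147) looks larger. The tub is at scene (284,182), the pen at (222,180) and the station around (210,265). I'll enlarge a crop to confirm.

```bash
sed -i "s/R=d\['R'\]/R=d['R']/; s/return d\['K'\],d\['o'\],d\['R'\]/return d['K'],d['o'],Ro.from_euler('xyz',d['R']).as_matrix()/" h.py
python3 - <<'E'
from h import *
a=cv2.imread('pics/scene1.png')[120:330,150:310]; b=cv2.imread('pics/top1.png')[155:250,185:365]
a=cv2.resize(a,None,fx=2.85,fy=2.85,interpolation=cv2.INTER_CUBIC); cv2.imwrite('pics/c1.png',a); print(a.shape)
b=cv2.resize(b,None,fx=4.4,fy=4.4,interpolation=cv2.INTER_CUBIC); cv2.imwrite('pics/c2.png',b);print(b.shape)
print(ray('top1.png',198,204,.088),ray('scene1.png',259,139,.088),ray('top1.png',253,188,.06),ray('scene1.png',254,200,.06))
E
```

```text
(598, 456, 3)
(418, 792, 3)
[0.4899 0.1286 0.088 ] [0.4919 0.1265 0.088 ] [ 0.5404 -0.0276  0.06  ] [ 0.5419 -0.0282  0.06  ]
```

View pics/c1.png

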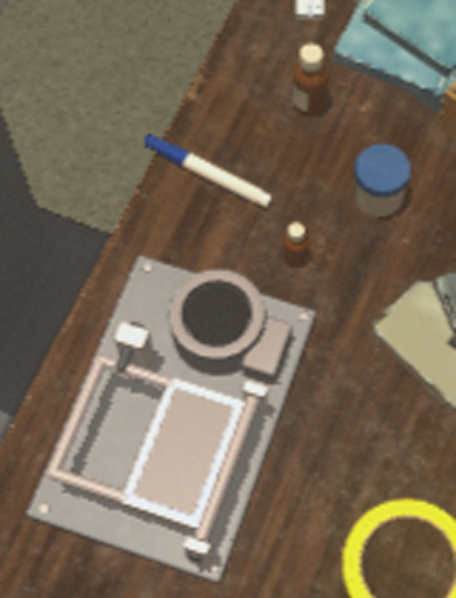

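View pics/c2.png

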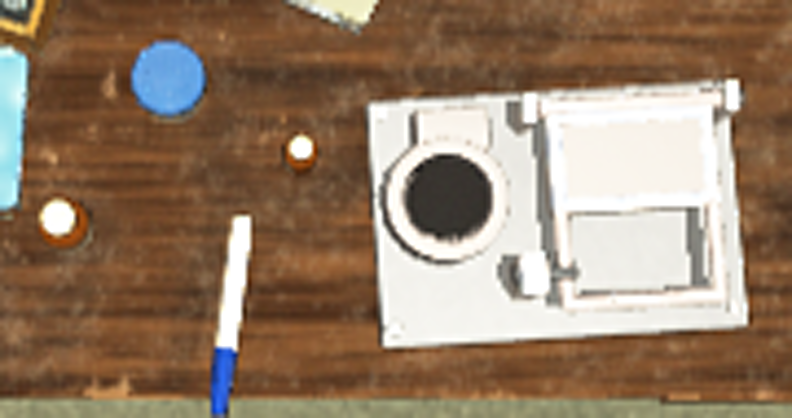

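The crops confirm it: the bottle meant is the larger one, with its cap at c2 (58,216) and c1 (311,55). The smaller decoy is at c2 (301,150). The well is at c2 (448,199), and the bar runs along the near side of the cover.

```bash
python3 - <<'E'
from h import *
from scipy.optimize import least_squares
T=lambda x,y:(185+(x+.5)/4.4-.5,155+(y+.5)/4.4-.5)
S=lambda x,y:(150+(x+.5)/2.85-.5,120+(y+.5)/2.85-.5)
print('bottle',ray('top1.png',*T(58,217),.088),ray('scene1.png',*S(311,54),.088))
print('small',ray('top1.png',*T(301,148),.06),'tub',ray('top1.png',*T(167,78),.056),ray('scene1.png',*S(383,169),.056))
print('pen',ray('top1.png',*T(242,217),.01),ray('top1.png',*T(217,412),.01))
# station fit: local pts
P=[(-.085,.125,.012),(.085,.125,.012),(-.085,-.125,.012)]
obs=[('top1.png',T(384,348),P[0]),('top1.png',T(369,103),P[1]),('top1.png',T(748,325),P[2]),
('scene1.png',S(137,257),P[0]),('scene1.png',S(315,312),P[1]),('scene1.png',S(28,515),P[2]),('scene1.png',S(219,580),(.085,-.125,.012))]
def w(q,p): c,s=np.cos(q[2]),np.sin(q[2]); return np.array([q[0]+c*p[0]-s*p[1],q[1]+s*p[0]+c*p[1],p[2]])
f=lambda q:np.concatenate([proj(o,w(q,p))-u for o,u,p in obs])
r=least_squares(f,[.52,-.2,0],x_scale=[.1,.1,.1],diff_step=1e-2); q=r.x;print('station',q,r.fun.round(1))
print('hinge',w(q,(.065,-.045,.06)),'bar',w(q,(-.065,-.045,.06)))
print('well',ray('top1.png',*T(448,199),.056),ray('scene1.png',*S(218,315),.056))
print('bar ends',[ray('scene1.png',*S(*p),.06) for p in((106,363),(52,472))],[ray('top1.png',*T(*p),.06) for p in((567,299),(725,299))])
R=Ro.from_euler('xyz',telemetry.get_obs()['eef_rot']).as_matrix(); print(R.round(3))
E
```

```text
bottle [0.4901 0.1292 0.088 ] [0.491  0.1273 0.088 ]
small [ 0.5397 -0.0276  0.06  ] tub [0.587  0.0617 0.056 ] [0.5894 0.0584 0.056 ]
pen [0.499  0.0117 0.01  ] [0.3664 0.0279 0.01  ]
station [ 0.50244361 -0.20484627  0.        ] [-1.7 -2.5  1.4 -3.  -0.6  3.   3.9 -1.9  2.5  2.5 -3.4 -3.3 -4.4  2.2]
hinge [ 0.56744361 -0.24984627  0.06      ] bar [ 0.43744361 -0.24984627  0.06      ]
well [ 0.5066 -0.1249  0.056 ] [ 0.5099 -0.1273  0.056 ]
bar ends [array([ 0.4424, -0.2036,  0.06  ]), array([ 0.4431, -0.3029,  0.06  ])] [array([ 0.4405, -0.2018,  0.06  ]), array([ 0.441 , -0.3051,  0.06  ])]
[[-0.895  0.446 -0.   ]
 [ 0.446  0.895 -0.001]
 [ 0.    -0.001 -1.   ]]
```

```bash
cat > fit.py <<'E'
from h import *
from scipy.optimize import least_squares
T=lambda x,y:(185+(x+.5)/4.4-.5,155+(y+.5)/4.4-.5)
S=lambda x,y:(150+(x+.5)/2.85-.5,120+(y+.5)/2.85-.5)
P=[(-.085,.125,.012),(.085,.125,.012),(-.085,-.125,.012)]
obs=[('top1.png',T(384,348),P[0]),('top1.png',T(369,103),P[1]),('top1.png',T(748,325),P[2]),
('scene1.png',S(137,257),P[0]),('scene1.png',S(315,312),P[1]),('scene1.png',S(28,515),P[2]),('scene1.png',S(219,580),(.085,-.125,.012))]
def w(q,p): c,s=np.cos(q[2]),np.sin(q[2]); return np.array([q[0]+c*p[0]-s*p[1],q[1]+s*p[0]+c*p[1],p[2]])
f=lambda q:np.concatenate([proj(o,w(q,p))-u for o,u,p in obs])
r=least_squares(lambda e:f([e[0],e[1],e[2]-1]),[.52,-.2,1],diff_step=1e-2); q=r.x-[0,0,1];print('station',q.round(4),r.fun.round(1))
print('hinge',w(q,(.065,-.045,.06)).round(4),'bar',w(q,(-.065,-.045,.06)).round(4))
for p in((-.065,0,.06),(-.065,-.09,.06)): print(w(q,p).round(4),proj('scene1.png',w(q,p)),proj('top1.png',w(q,p)))
E
python3 fit.py
python3 - <<'E'
from h import *
o=telemetry.get_obs();R=Ro.from_euler('xyz',o['eef_rot']).as_matrix()
print(R.T@(np.array([.49,.128,.16])-o['ee_pos'])*1000)
E
```

```text
station [ 0.5029 -0.2042  0.0677] [ 0.1  0.1 -0.6 -0.4  0.9  0.   0.2 -1.2  0.4 -0.7 -0.9  0.   0.3  0.9]
hinge [ 0.5708 -0.2447  0.06  ] bar [ 0.4411 -0.2535  0.06  ]
[ 0.4381 -0.2086  0.06  ] [184.3 248.2] [315.8 223.4]
[ 0.4442 -0.2984  0.06  ] [169.2 283.7] [347.  221.4]
[-381.30297326 -216.40648658   45.16076255]
```

{"method": "carry_out", "body": {
  "plan": [
    [[-32,-18,0,0,0,0,94],[-32,-18,0,0,0,0,94],[-32,-18,0,0,0,0,94],[-32,-18,0,0,0,0,94],[-32,-18,0,0,0,0,94],[-32,-18,0,0,0,0,94],[-32,-18,0,0,0,0,94],[-32,-18,0,0,0,0,94],[-32,-18,0,0,0,0,94],[-32,-18,0,0,0,0,94],[-32,-18,0,0,0,0,94],[-29,-18,0,0,0,0,94],[0,0,0,0,0,0.12,94],[0,0,0,0,0,0.12,94],[0,0,0,0,0,0.12,94],[0,0,0,0,0,0.12,94],[0,0,0,0,0,0.12,94],[0,0,0,0,0,0.12,94],[0,0,0,0,0,0.12,94],[0,0,0,0,0,0,94]]
  ]
}}

```text
time_s: 1.77
ee_pos: [0.4899, 0.1287, 0.2052]
eef_rot: [-3.141, -0.0, 1.833]
force: [-0.6, -0.4, 0.2]
grip_width: 0.094
grip_force: 0.0
```

```bash
cat >> h.py <<'E'
def to(x,y,z,yaw=None):
    "remaining shift in tool axes (mm), and turn about tool z to put tool y at angle yaw"
    o=telemetry.get_obs();R=Ro.from_euler('xyz',o['eef_rot']).as_matrix()
    print('tcp',o['ee_pos'].round(4),'t',round(o['time_s'],2),'F',o['force'].round(1),'grip',round(o['grip_force'],1),round(o['grip_width']*1000,1))
    a=np.arctan2(R[1,1],R[0,1]); print('shift',(R.T@(np.array([x,y,z])-o['ee_pos'])*1000).round(1),'ytool ang',round(a,3),'tilt',R[2].round(3), 'turn',None if yaw is None else round(-((yaw-a+np.pi/2)%np.pi-np.pi/2),3))
E
python3 - <<'E'
from h import *
snap('wrist','w1.png'); to(.49,.128,.205); print(telemetry.get_obs()['qpos'].round(3),proj('w1.png',[.49,.128,.088]))
E
```

```text
tcp [0.4899 0.1287 0.2052] t 1.82 F [-1.4  0.6  1.3] grip 0.0 93.9
shift [-0.7 -0.1  0.2] ytool ang 0.27 tilt [ 0.    -0.001 -1.   ] turn None
[ 0.185  0.204  1.642 -0.     1.297 -0.085] [259.9 190.5]
```

View pics/w1.png

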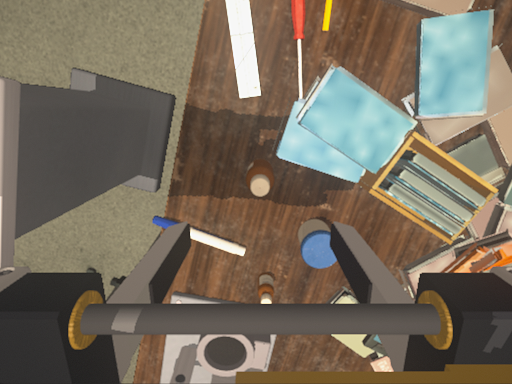

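The wrist picture shows the bottle's cap at (260,187), about 3 px from where I predicted. The position is good, so I'll go down and grasp it.

```bash
python3 -c "
from h import *
p=ray('w1.png',260,187,.088);print(p);to(p[0],p[1],.036)"
```

```text
[0.4891 0.1317 0.088 ]
tcp [0.4899 0.1287 0.2052] t 1.82 F [-1.4  0.6  1.3] grip 0.0 93.9
shift [3.100e+00 1.000e-01 1.692e+02] ytool ang 0.27 tilt [ 0.    -0.001 -1.   ] turn None
```

{"method": "carry_out", "body": {
  "plan": [
    [[1,0,35,0,0,0,94],[0,0,35,0,0,0,94],[0,0,35,0,0,0,94],[0,0,35,0,0,0,94],[0,0,36,0,0,0,94],[0,0,0,0,0,0,25],[0,0,0,0,0,0,25],[0,0,0,0,0,0,25],[0,0,0,0,0,0,25],[0,0,0,0,0,0,25],[0,0,0,0,0,0,25],[0,0,0,0,0,0,25],[0,0,0,0,0,0,25],[0,0,0,0,0,0,25]]
  ],
  "squeeze": 20
}}

```text
time_s: 2.98
ee_pos: [0.4899, 0.1297, 0.0297]
eef_rot: [3.141, 0.0, 1.839]
force: [-0.1, -0.0, 0.0]
grip_width: 0.0376
grip_force: 0.0
```

```bash
python3 -c "
from h import *
to(.508,-.126,.17)"
```

```text
tcp [0.4899 0.1297 0.0297] t 2.98 F [-0.1 -0.   0. ] grip 0.0 37.6
shift [-251.4  -50.2 -140.3] ytool ang 0.268 tilt [-0.  0. -1.] turn None
```

{"method": "carry_out", "body": {
  "plan": [
    [[0,0,0,0,0,0,25],[0,0,0,0,0,0,25],[0,0,0,0,0,0,25],[0,0,0,0,0,0,25],[0,0,-20,0,0,0,25],[0,0,-40,0,0,0,25],[0,0,-40,0,0,0,25],[0,0,-40,0,0,0,25],[0,0,0,0,0,0,25]]
  ]
}}

```text
time_s: 3.73
ee_pos: [0.4923, 0.1303, 0.1767]
eef_rot: [3.131, 0.001, 1.839]
force: [0.8, 1.1, 0.5]
grip_width: 0.0338
grip_force: 18.1
```

```bash
python3 -c "
from h import *
to(.508,-.126,.17)"
```

```text
tcp [0.4923 0.1303 0.1767] t 3.73 F [0.8 1.1 0.5] grip 18.1 33.8
shift [-251.3  -52.9    6.4] ytool ang 0.268 tilt [-0.001  0.011 -1.   ] turn None
```

{"method": "carry_out", "body": {
  "plan": [
    [[-28,-6,0,0,0,0,25],[-28,-6,0,0,0,0,25],[-28,-6,0,0,0,0,25],[-28,-6,0,0,0,0,25],[-28,-6,0,0,0,0,25],[-28,-6,0,0,0,0,25],[-28,-6,0,0,0,0,25],[-28,-6,0,0,0,0,25],[-27,-5,0,0,0,0,25],[0,0,0,0,0,0.1,25],[0,0,0,0,0,0.1,25],[0,0,0,0,0,0.1,25],[0,0,0,0,0,0.1,25],[0,0,0,0,0,0.1,25],[0,0,0,0,0,0,25],[0,0,0,0,0,0,25]]
  ]
}}

```text
time_s: 5.07
ee_pos: [0.505, -0.1263, 0.1691]
eef_rot: [-3.141, -0.0, 1.342]
force: [-0.1, -0.1, -2.1]
grip_width: 0.0342
grip_force: 18.1
```

```bash
python3 - <<'E'
from h import *
to(.508,-.126,.105)
snap('scene','s2.png');snap('wrist','w2.png')
a=cv2.imread('pics/scene1.png')[180:330,150:290];a=cv2.imread('pics/s2.png')[180:330,150:290]
a=cv2.resize(a,None,fx=3,fy=3,interpolation=cv2.INTER_CUBIC);b=cv2.imread('pics/w2.png')[:,150:512]
b=cv2.resize(b,None,fx=1.0,fy=1.0);c=np.zeros((450,420+362,3),np.uint8);c[:450,:420]=a;c[:384,420:]=b;cv2.imwrite('pics/c3.png',c)
E
```

```text
tcp [ 0.505  -0.1263  0.1691] t 5.07 F [-0.1 -0.1 -2.1] grip 18.1 34.2
shift [ 1.   2.8 64.1] ytool ang -0.229 tilt [ 0. -0. -1.] turn None
```

View pics/c3.png

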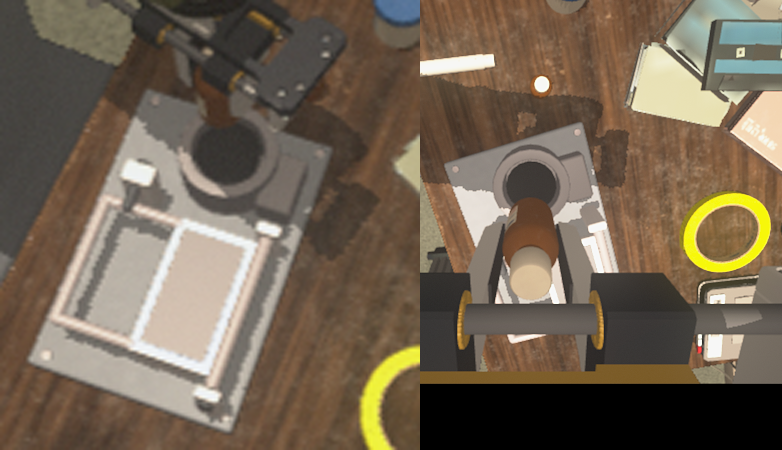

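The bottle hangs upright from the fingers above the well. The well's mouth is at w2 (262,184).

```bash
python3 -c "
from h import *
print(ray('w2.png',262,184,.056));to(.5075,-.126,.0797)"
```

```text
[ 0.5084 -0.1196  0.056 ]
tcp [ 0.5051 -0.1263  0.1692] t 5.17 F [ 0.1 -0.5 -1.7] grip 18.1 33.8
shift [ 0.9  2.3 89.5] ytool ang -0.229 tilt [ 0. -0. -1.] turn None
```

{"method": "carry_out", "body": {
  "plan": [
    [[3,3,0,0,0,0,25],[0,0,30,0,0,0,25],[0,0,30,0,0,0,25],[0,0,20,0,0,0,25],[0,0,8,0,0,0,25],[0,0,3,0,0,0,25],[0,0,2,0,0,0,25],[0,0,2,0,0,0,25],[0,0,0,0,0,0,25]]
  ]
}}

```text
time_s: 5.92
ee_pos: [0.5094, -0.1243, 0.0754]
eef_rot: [3.14, 0.0, 1.339]
force: [-0.1, 0.5, 1.8]
grip_width: 0.0336
grip_force: 18.1
```

```bash
python3 -c "
from h import *
to(.508,-.124,.0717)"
```

```text
tcp [ 0.5094 -0.1243  0.0754] t 5.92 F [-0.1  0.5  1.8] grip 18.1 33.6
shift [-0.1 -1.5  3.7] ytool ang -0.232 tilt [-0.     0.002 -1.   ] turn None
```

{"method": "carry_out", "body": {
  "plan": [
    [[0,0,1,0,0,0,25],[0,0,1,0,0,0,25],[0,0,1,0,0,0,25],[0,0,1,0,0,0,25],[0,0,1,0,0,0,25],[0,0,0,0,0,0,25]]
  ],
  "squeeze": 30
}}

```text
time_s: 6.42
ee_pos: [0.5096, -0.1244, 0.0711]
eef_rot: [3.139, 0.0, 1.339]
force: [-2.7, 2.9, 19.6]
grip_width: 0.0337
grip_force: 28.1
```

The force jumped to about 20 N, so the pad is at its hard stop. I'll hold, release and rise.

{"method": "carry_out", "body": {
  "plan": [
    [[0,0,0,0,0,0,25],[0,0,0,0,0,0,25],[0,0,0,0,0,0,65],[0,0,0,0,0,0,65],[0,0,0,0,0,0,65],[0,0,0,0,0,0,65],[0,0,0,0,0,0,65],[0,0,0,0,0,0,65],[0,0,0,0,0,0,65],[0,0,-10,0,0,0,65],[0,0,-30,0,0,0,65],[0,0,-40,0,0,0,65],[0,0,-30,0,0,0,65],[0,0,0,0,0,0,65]]
  ]
}}

```text
time_s: 7.58
ee_pos: [0.5109, -0.1247, 0.1864]
eef_rot: [3.132, 0.001, 1.339]
force: [-0.3, 0.6, 0.3]
grip_width: 0.0651
grip_force: 0.0
```

```bash
python3 - <<'E'
from h import *
to(.441,-.2535,.18,.068); snap('wrist','w3.png'); 
a=cv2.imread('pics/w3.png'); cv2.imwrite('pics/w3v.png',a)
E
```

```text
tcp [ 0.5109 -0.1247  0.1864] t 7.58 F [-0.3  0.6  0.3] grip 0.0 65.1
shift [-141.4  -38.5    6.1] ytool ang -0.232 tilt [-0.001  0.01  -1.   ] turn -0.3
```

{"method": "carry_out", "body": {
  "plan": [
    [[-28,-8,0,0,0,0,50],[-28,-8,0,0,0,0,50],[-28,-8,0,0,0,0,50],[-28,-7,0,0,0,0,50],[-29,-7,0,0,0,0,50],[0,0,0,0,0,-0.1,50],[0,0,0,0,0,-0.1,50],[0,0,0,0,0,-0.1,50],[0,0,0,0,0,0,50],[0,0,0,0,0,0,50]]
  ]
}}

```text
time_s: 8.47
ee_pos: [0.4391, -0.2524, 0.1789]
eef_rot: [-3.141, -0.001, 1.636]
force: [-0.5, 0.1, 0.5]
grip_width: 0.0498
grip_force: 0.0
```

```bash
python3 - <<'E'
from h import *
to(.441,-.2535,.041,.068); snap('wrist','w4.png');snap('scene','s4.png')
a=cv2.resize(cv2.imread('pics/s4.png')[180:330,150:290],None,fx=2,fy=2,interpolation=cv2.INTER_CUBIC);b=cv2.imread('pics/w4.png')
c=np.zeros((384,792,3),np.uint8);c[:,:512]=b;c[:300,512:]=a;cv2.imwrite('pics/c4.png',c)
for n in('w4.png','top1.png'): print(n,proj(n,[.4381,-.2086,.06]),proj(n,[.4442,-.2984,.06]))
E
```

```text
tcp [ 0.4391 -0.2524  0.1789] t 8.47 F [-0.5  0.1  0.5] grip 0.0 49.8
shift [ -1.3   2.  137.9] ytool ang 0.065 tilt [ 0.001 -0.001 -1.   ] turn -0.003
w4.png [262.  148.3] [262.1 229.6]
top1.png [315.8 223.4] [347.  221.4]
```

View pics/c4.png

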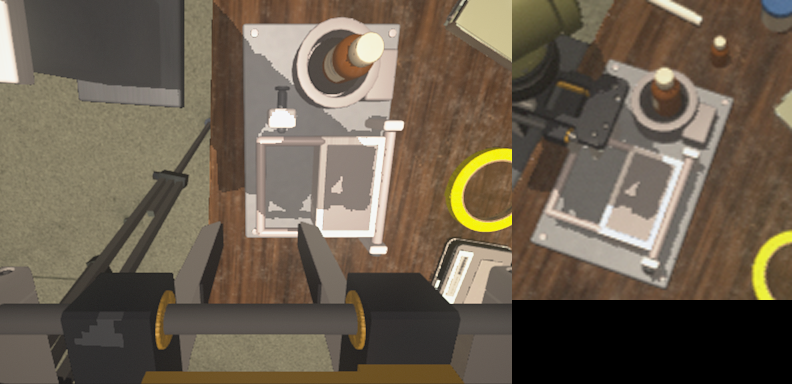

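The bottle stands upright in the well, with its cap at (370,47), and the bolt is drawn back from the arm at (282,95). The bar lies at column 262, where I predicted it. I'll go down and grip it.

{"method": "carry_out", "body": {
  "plan": [
    [[-1,2,30,0,0,0,50],[0,0,35,0,0,0,50],[0,0,35,0,0,0,50],[0,0,28,0,0,0,50],[0,0,10,0,0,0,50],[0,0,0,0,0,0,4],[0,0,0,0,0,0,4],[0,0,0,0,0,0,4],[0,0,0,0,0,0,4],[0,0,0,0,0,0,4],[0,0,0,0,0,0,4],[0,0,0,0,0,0,4],[0,0,0,0,0,0,4],[0,0,0,0,0,0,4],[0,0,0,0,0,0,4]]
  ],
  "squeeze": 15
}}

```text
time_s: 9.82
ee_pos: [0.4397, -0.2538, 0.0419]
eef_rot: [-3.138, -0.0, 1.639]
force: [-17.2, -1.4, 11.8]
grip_width: 0.0094
grip_force: 15.0
```

```bash
python3 -c "
from h import *
to(.5708,-.2447,.171,.068)"
```

```text
tcp [ 0.4397 -0.2538  0.0419] t 9.82 F [-17.2  -1.4  11.8] grip 15.0 9.4
shift [   0.2  131.  -129.6] ytool ang 0.068 tilt [ 0.    -0.004 -1.   ] turn 0.0
```

{"method": "carry_out", "body": {
  "plan": [
    [[0,-1.2,0,0,0,0,4],[0,0,0,0,0,0,4],[0,0.4,-10.2,0,0,0,4],[0,1.2,-10.1,0,0,0,4],[0,2,-10,0,0,0,4],[0,2.8,-9.8,0,0,0,4],[0,3.5,-9.6,0,0,0,4],[0,0,0,0,0,0,4]]
  ]
}}

```text
time_s: 10.48
ee_pos: [0.4493, -0.2532, 0.0933]
eef_rot: [-3.139, 0.0, 1.639]
force: [-14.8, -1.6, 5.3]
grip_width: 0.0097
grip_force: 15.0
```

```bash
python3 -c "
from h import *
to(.5708,-.2447,.171,.068)"
```

```text
tcp [ 0.4493 -0.2532  0.0933] t 10.48 F [-14.8  -1.6   5.3] grip 15.0 9.7
shift [  0.2 121.6 -78. ] ytool ang 0.068 tilt [-0.    -0.002 -1.   ] turn 0.0
```

{"method": "carry_out", "body": {
  "plan": [
    [[0,-1.5,-0.6,0,0,0,4],[0,-1,-0.4,0,0,0,4],[0,0,0,0,0,0,4],[0,0,0,0,0,0,4]]
  ]
}}

```text
time_s: 10.82
ee_pos: [0.4489, -0.2532, 0.093]
eef_rot: [3.138, 0.001, 1.639]
force: [8.9, -1.2, -4.7]
grip_width: 0.0095
grip_force: 15.0
```

```bash
python3 -c "
from h import *
to(.5708,-.2447,.171,.068)"
```

```text
tcp [ 0.4489 -0.2532  0.093 ] t 10.82 F [ 8.9 -1.2 -4.7] grip 15.0 9.5
shift [ 1.000e-01  1.225e+02 -7.760e+01] ytool ang 0.068 tilt [-0.001  0.003 -1.   ] turn -0.0
```

{"method": "carry_out", "body": {
  "plan": [
    [[0,1,0.4,0,0,0,4],[0,4.7,-9.7,0,0,0,4],[0,5.5,-9.3,0,0,0,4],[0,6.2,-8.7,0,0,0,4],[0,7,-8.2,0,0,0,4],[0,7.6,-7.7,0,0,0,4],[0,8.2,-6.9,0,0,0,4],[0,8.7,-6.3,0,0,0,4],[0,0,0,0,0,0,4],[0,0,0,0,0,0,4]]
  ]
}}

```text
time_s: 11.65
ee_pos: [0.4961, -0.2505, 0.1515]
eef_rot: [-3.141, 0.002, 1.639]
force: [-16.5, 0.2, 23.2]
grip_width: 0.0095
grip_force: 15.0
```

```bash
python3 -c "
from h import *
to(.568,-.2447,.171,.068)"
```

```text
tcp [ 0.4961 -0.2505  0.1515] t 11.65 F [-16.5   0.2  23.2] grip 15.0 9.5
shift [  0.8  72.2 -19.5] ytool ang 0.068 tilt [-0.002 -0.    -1.   ] turn 0.0
```

{"method": "carry_out", "body": {
  "plan": [
    [[0,-0.6,-1,0,0,0,4],[0,-0.5,-0.8,0,0,0,4],[0,0,0,0,0,0,4],[0,0,0,0,0,0,4]]
  ]
}}

```text
time_s: 11.98
ee_pos: [0.4951, -0.2503, 0.1512]
eef_rot: [3.142, 0.001, 1.639]
force: [-3.9, -4.5, 7.1]
grip_width: 0.0089
grip_force: 15.0
```

```bash
python3 -c "
from h import *
to(.568,-.2447,.171,.068)"
```

```text
tcp [ 0.4951 -0.2503  0.1512] t 11.98 F [-3.9 -4.5  7.1] grip 15.0 8.9
shift [  0.7  73.1 -19.8] ytool ang 0.068 tilt [-0.001  0.    -1.   ] turn -0.0
```

{"method": "carry_out", "body": {
  "plan": [
    [[0,-0.3,-0.5,0,0,0,4],[0,8.3,-5.3,0,0,0,4],[0,8.7,-4.7,0,0,0,4],[0,9,-4,0,0,0,4],[0,9.3,-3.3,0,0,0,4],[0,0,0,0,0,0,4],[0,0,0,0,0,0,4]]
  ]
}}

```text
time_s: 12.57
ee_pos: [0.5303, -0.2476, 0.1686]
eef_rot: [3.141, 0.001, 1.639]
force: [-2.8, -3.1, 5.8]
grip_width: 0.0093
grip_force: 15.0
```

```bash
python3 -c "
from h import *
to(.569,-.2447,.1744,.068)"
```

```text
tcp [ 0.5303 -0.2476  0.1686] t 12.57 F [-2.8 -3.1  5.8] grip 15.0 9.3
shift [ 0.2 38.8 -5.7] ytool ang 0.068 tilt [-0.001  0.    -1.   ] turn 0.0
```

Forces are low now and the path follows the arc, so I'll finish the swing, slowing at the end.

{"method": "carry_out", "body": {
  "plan": [
    [[0,9.5,-2.6,0,0,0,4],[0,9.7,-1.8,0,0,0,4],[0,8,-1,0,0,0,4],[0,6,-0.4,0,0,0,4],[0,3.6,-0.2,0,0,0,4],[0,2,0,0,0,0,4],[0,0,0,0,0,0,4],[0,0,0,0,0,0,4],[0,0,0,0,0,0,4],[0,0,0,0,0,0,4],[0,0,0,0,0,0,4],[0,0,0,0,0,0,4]]
  ]
}}

```text
time_s: 13.57
ee_pos: [0.5687, -0.2448, 0.1739]
eef_rot: [-3.141, -0.0, 1.639]
force: [-0.3, -3.2, -1.8]
grip_width: 0.0093
grip_force: 15.0
```

```bash
python3 - <<'E'
from h import *
to(.569,-.2447,.1744,.068); snap('scene','s5.png');snap('wrist','w5.png');snap('top','t5.png')
a=cv2.resize(cv2.imread('pics/s5.png')[150:330,150:290],None,fx=2.1,fy=2.1,interpolation=cv2.INTER_CUBIC);b=cv2.imread('pics/w5.png')[:,:490]
c=np.zeros((384,490+a.shape[1],3),np.uint8);c[:,:490]=b;c[:a.shape[0],490:]=a;cv2.imwrite('pics/c5.png',c);print(c.shape)
for x,z in((.569,.06),(.569,.19)): print([proj('w5.png',[x+.0068*k,-.247+.1*-k,z]) for k in(-.5,.5)],proj('s5.png',[x,-.247,z]))
E
```

```text
tcp [ 0.5687 -0.2448  0.1739] t 13.57 F [-0.3 -3.2 -1.8] grip 15.0 9.3
shift [ 0.   0.3 -0.5] ytool ang 0.068 tilt [ 0. -0. -1.] turn -0.0
(384, 784, 3)
[array([260.2, 144.7]), array([260.2, 236.5])] [228.5 283.9]
[array([260.5, 170.4]), array([260.4, 318.1])] [226.  266.5]
```

View pics/c5.png

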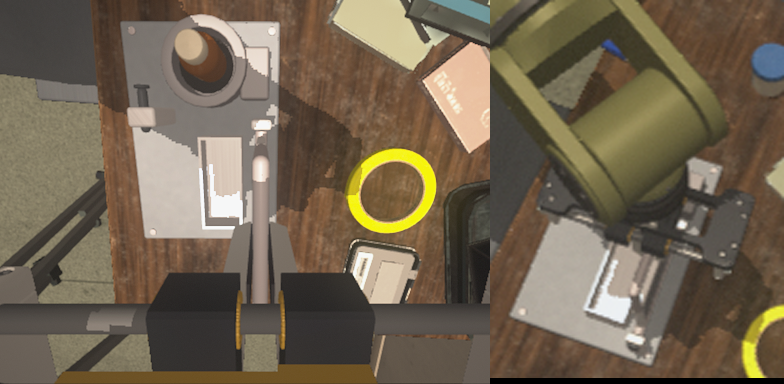

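The wrist view shows the cover edge-on at column 260, directly over its hinge end at (262,126), so it is upright. The bottle stands in the well with its cap at (190,45). I'm handing in.

```bash
python3 -c "
from h import *
print(ctrl.hand_in())"
```

```text
the job is handed in; nothing more can be done
None
```

The job is handed in; the result wasn't reported. The bottle stands in the well with the pad pressed to its stop, and the gripper holds the cover still and upright over its hinge; I didn't re-measure the tub, pen and block at the end, but the arm stayed clear of them.

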